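# Set the desk up for an online lesson

### The job

Get this computer-room desk ready for an online lesson: lay the portable drive flat on the mini computer and then the USB hub flat on the drive, each centred and lengthwise in line with what is beneath it, and stand the microphone midway between the two speakers. Put the mouse to the right of the number pad (right as seen from the robot), level with the pad's middle, parallel to it, nose pointing away from the robot, with a gap of 4 cm between the pad's edge and the mouse's flank. Leave the mug, the pen pot and the USB stick where they are.

Things in the scene. Friction and masses are not known exactly. Their poses are not given: they have to be found in the camera images.
- drive_mid (a point): Portable hard drive, loose: black flat box with three silvery lengthwise stripes on top, 105 long x 62 wide x 20 high, lying flat on the desk. The point is its centre, half-way up (10 mm over its underside); x axis along its length, z up. Grasp across the 62 mm width.
- hub_mid (a point): USB hub, loose: slim bare-aluminium bar with four dark sockets on top, 84 long x 30 wide x 18 high, lying on the desk. The point is its centre, half-way up (9 mm over its underside); x axis along its length, z up. Grasp across the 30 mm width.
- mouse_mid (a point): Wireless computer mouse, loose: grey plastic, 100 long x 60 wide x 34 high. The flanks are upright up to about 14 mm, rounded above to 24 mm, with a 64 x 50 mm palm hump set back over that. Wheel and button split at the nose. The point is its centre, half-way up (17 mm over its underside); x axis along its length towards the nose, z up. Grasp across the 60 mm width, low down.
- mic_mid (a point): Table microphone, loose: round dark foot 72 diameter x 12 high, thin stem 16 diameter, and a steel head 42 diameter; 118 high overall. The point is on its axis half-way up (59 mm over its underside), z up; it looks the same all round. The head is cylindrical from 66 to 104 mm over the underside: grasp it there, centre 26 mm above this point.
- mini_pc: Mini computer, fixed in place: flat grey box with dark vent slots across the far half of its top, 140 (x) x 110 (y) x 42 high, ports on the front. Origin at the centre of its underside, on the desk; x axis along its 140 mm length pointing away from the robot, z up. Its flat top is 42 mm over the desk.
- speakers: Pair of black desktop speakers, fixed in place: two upright boxes 80 deep (x) x 70 wide (y) x 110 high, side by side along y with centres 220 mm apart, so 150 mm of free desk between them. Origin on the desk midway between the two; x axis away from the robot, y from the right speaker to the left one.
- keypad: Number pad, fixed in place: small black pad with white keys (4 columns, 5 rows), 135 (x) x 90 (y) x 18 high. Origin at the centre of its underside, on the desk; x axis along its 135 mm length pointing away from the robot, y to its left (so its right-hand side is -y). Not the wide keyboard in front of the robot.
- mug: White mug, 80 diameter x 95 high, a bystander; origin at the centre of its underside.
- pen_pot: Dark round pen pot with three pens, 72 diameter, about 150 high with pens, a bystander; origin at the centre of its underside.
- usb_stick: Small black USB stick with steel plug, 49 x 18 x 9, lying among the things, a bystander; origin at its underside.
Mind the look-alikes: they are no part of the job. Leave any green look-alike of the keypad alone.

How it is judged:
By the outcome, as a careful person would: the job done as asked, in the order asked, and still so for the second after the job is handed in, with the robot touching nothing.
It also fails if it takes over 102 s, if anything falls off the work surface, if the arm or the gripper's body presses on something with over 40 N, if the wrist force passes 120 N, or if a joint passes its speed limit or range.

### The arm

A 6-joint arm with a two-finger parallel gripper is mounted at the origin on the work surface. World frame = base frame: x ahead of the robot, y to its left, z up, the work surface at z = 0. Lengths are in m, angles in degrees, forces in N, time in s.
With the tool pointing down it reaches from about 0.3 to 0.75 m from the base axis. Payload 8.5 kg.
Tool frame: the origin (TCP) lies midway between the tips of the shut fingers; the grasp point (between the pads) lies 19 mm behind it; z points along the fingers, y is the direction in which the jaws open and shut (so a half turn about z gives the same grasp; the last joint's range is limited). The gripper opens to 85 mm and grips with 20 to 120 N. Pads are 22 mm wide; open, the fingers measure 114 mm over their backs; the gripper's body (76 mm by 85 mm) begins 54 mm behind the grasp point. The pads swing forward as they close: fully open they stand 13 mm farther back than shut.
Start: joints at [-78.283, 21.807, 74.336, -0, 83.858, -12.336], TCP at [0.224, -0.502, 0.231] pointing down, gripper open.
Joint ranges: [-178.18, 178.18], [-50.72, 133.34], [12.68, 142.11], [-81.47, 261.47], [9.98, 163.14], [-165.26, 165.26]. Speed limits (degrees/s): [136.94, 136.94, 180, 180, 180, 180].

### API

Orientations are given as a 3x3 rotation matrix whose columns are the frame's x, y, z axes.
In Python, from rig import env, viewer, ticket gives the robot as it stands. The module is installed in compiled form; this text tells all that it offers.
- The arm moves only by the shell command python3 -m pendant 'ROWS' [FORCE]. ROWS is JSON, a list of rows, each a list of 3 entries, a list of its own where there are three numbers: the shift along the world's x, y, z in mm, then the turn about the world's z in rad, then the opening, from -1 (shut) to 1 (fully open). A call has 1 to 12 rows; each row shifts and turns the pose as measured when the row begins; what a row does not reach is not made up. A row lasts 1/8 s, in which the tool goes at most 62.5 mm and 10.7 degrees, less where a joint would pass 70% of its speed; a pose out of reach is approached as far as the arm can. A call with a gripper value outside its range is refused whole. The fingers move at their own pace and stop on an object; FORCE is the grip in N (left out, the last holds). Time passes only in rows, so rows that do not move let the fingers close. It gives the time, the measured TCP pose, the force and the opening at its end, in the units of the state.
- env.observe(): the state, without advancing time (a new reading comes with each control period).
- viewer.get_image(name): name is "scene" or "top"; returns (picture, depth): 400x640x3 uint8, red, green, blue; 400x640 float32, m along the optical axis (not along the pixel's ray), 0 where there is no reading.
- viewer.camera_params(name): a dict with "fx", "fy", "cx", "cy" (pixels), "rvec" (rotation vector, rad) and "tvec" (3), from world to camera coordinates, as OpenCV has them. Camera axes: x right, y down, z forward; pixel columns grow to the right and rows downward; lengths in m; the calibration is good to about 2 mm. A picture is of the moment at which its call begins. camera_params takes no time and is no camera call.
- ticket.close_job(): hands the job in, once; it reports no verdict.
The state is a dict: "time_s": time; "q": joint angles; "qvel": joint speeds; "joint_efforts": joint torques, N m; "position": TCP position; "tool_rot": TCP orientation; "ft_force": force on the tool from outside, world axes, zero at the start; "wrist_torque": the same for the moment, N m; "grip_width": finger opening in m.
Only numpy, scipy, OpenCV 4.12 (cv2) and the standard library are available. Lean on these libraries where they do the work, as an engineer would, in place of code of your own. Each camera call takes 0.05 s, during which the arm holds its last target. There are 200 camera calls.

## Working session

There is one attempt and no reset: what is moved stays moved. The work goes in short steps, Python scripts to look and compute and a shell command to move; the robot and the scene stay as the last step left them, time stands still between calls to the robot, and variables do not carry over. Pictures are saved under pics/ and viewed, about 12 in all and at most 16, crops included, and the job is handed in when it is done.

```bash
mkdir -p pics; cat > h.py <<'E'
import numpy as np, cv2
from rig import env, viewer, ticket
def cam(n):
    p=viewer.camera_params(n); K=np.array([[p['fx'],0,p['cx']],[0,p['fy'],p['cy']],[0,0,1.]])
    return K,cv2.Rodrigues(np.array(p['rvec'],float))[0],np.array(p['tvec'],float).ravel()
def ray(n,uv,z):
    K,R,t=cam(n); uv=np.atleast_2d(uv).astype(float)
    d=(np.c_[uv,np.ones(len(uv))]@np.linalg.inv(K).T)@R; c=-R.T@t
    return c+d*((z-c[2])/d[:,2])[:,None]
def proj(n,P):
    K,R,t=cam(n); q=(np.atleast_2d(P)@R.T+t)@K.T; return q[:,:2]/q[:,2:]
def pts(n,depth):
    K,R,t=cam(n); v,u=np.mgrid[:400,:640]
    c=np.stack([(u-K[0,2])/K[0,0]*depth,(v-K[1,2])/K[1,1]*depth,depth],-1)
    return (c-t)@R
def shot(n,f=None):
    im,d=viewer.get_image(n)
    if f: cv2.imwrite(f,im[:,:,::-1])
    return im,d
E
python3 - <<'E'
from h import *
for n in('top','scene'):
    im,d=shot(n,f'pics/{n}0.png'); np.savez(f'pics/{n}0.npz',im=im,d=d)
    K,R,t=cam(n); print(n,K[0,0],-R.T@t,R[2]); print(ray(n,[[0,0],[639,0],[0,399],[639,399]],0).round(2).tolist())
print(env.observe())
E
```

```text
top 501.0190560055542 [0.26368846 0.20656314 1.51506356] [ 0.20989168 -0.0041411  -0.97771588]
[[1.31, 1.25, 0.0], [1.21, -0.91, 0.0], [0.03, 1.13, 0.0], [-0.04, -0.68, 0.0]]
scene 395.62364287390454 [ 1.08880926 -0.40449762  0.93199241] [-0.44187307  0.50956867 -0.73830073]
[[-1.95, 0.24, -0.0], [0.95, 2.61, 0.0], [0.39, -0.66, 0.0], [1.45, 0.24, 0.0]]
{'time_s': 0.1, 'q': array([-7.82823658e+01,  2.18390212e+01,  7.43783666e+01, -3.72969458e-04,
        8.38610759e+01, -1.23370991e+01]), 'qvel': array([ 0.01389302, -0.18036615, -0.10366317,  0.00995265, -0.02219751,
       -0.03426754]), 'joint_efforts': array([ 4.13497182e-03, -4.49221623e+01, -2.31655562e+01, -9.12784276e-05,
        3.65622524e-03, -1.22487893e-05]), 'position': array([ 0.22411447, -0.50197615,  0.23076784]), 'tool_rot': array([[ 9.13156250e-01,  4.07609594e-01, -2.84456973e-04],
       [ 4.07609593e-01, -9.13155313e-01,  1.33959604e-03],
       [ 2.86278804e-04, -1.33920789e-03, -9.99999062e-01]]), 'ft_force': array([ 0.86752134,  0.14457143, -0.45691679]), 'wrist_torque': array([0.04199779, 0.01639643, 0.04735649]), 'grip_width': 0.08493106495194988}
```

View pics/top0.png

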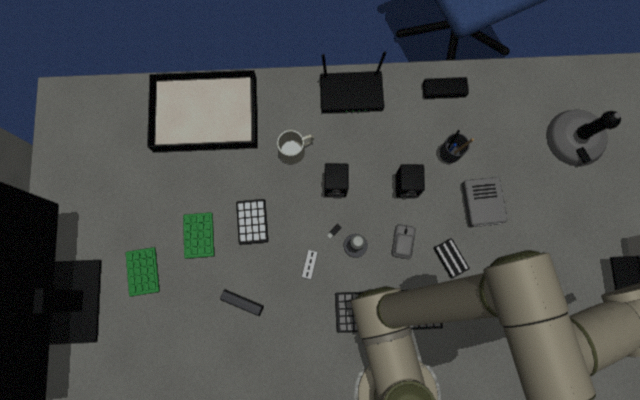

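View pics/scene0.png

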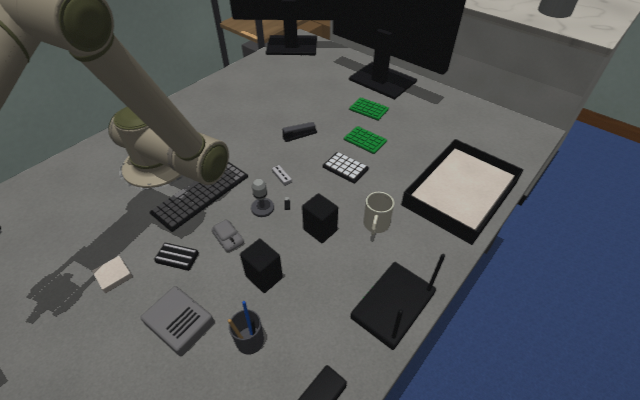

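Candidates (top picture):
- **Hub:** (310,264), a light bar with 4 dark sockets. Look-alike: the dark bar at (242,302).
- **Drive:** (451,257), striped. Look-alikes: the black box at (445,88), and the white block at scene (113,273).
- **Mouse:** (403,240).
- **Mic:** (356,243). Look-alike: the lamp at (577,137).
- **Keypad:** (252,221), white keys. The green pads are look-alikes.
- **Mini PC:** (485,200), with slots. Look-alike: the router at (352,90).

Next I check these in a crop and measure.

```bash
python3 - <<'E'
from h import *
o=np.load('pics/top0.npz'); im,d=o['im'],o['d']
P=pts('top',d); z=P[...,2]
print('table z med',np.median(z[d>0]))
c=im[130:320,220:530,::-1]
c=cv2.convertScaleAbs(cv2.resize(c,None,fx=2.5,fy=2.5,interpolation=cv2.INTER_CUBIC),alpha=1.6); cv2.imwrite('pics/c0.png',c)
m=((z>0.005)&(d>0)).astype(np.uint8)
m[:140]=0
n,l,s,_=cv2.connectedComponentsWithStats(m,connectivity=4)
for i in range(1,n):
    if s[i,4]<40: continue
    mm=l==i; h=np.percentile(z[mm],90)
    top=mm&(z>h-0.006)
    r=cv2.minAreaRect((P[top][:,:2]*1000).astype(np.float32))
    print(s[i].tolist(),'h',round(h,4),'rect',[np.round(a,1) for a in r],'mean',P[top].mean(0).round(4))
E
```

```text
table z med 0.0011164068146630294
[146, 140, 114, 14, 1146] h 0.0589 rect [array([753.4, 551.1]), array([331.9,  23. ]), np.float64(87.4)] mean [0.7513 0.5556 0.059 ]
[277, 140, 36, 25, 509] h 0.0925 rect [array([716.8, 279.1]), array([77.5, 48.5]), np.float64(86.7)] mean [0.7105 0.2783 0.0938]
[439, 140, 35, 24, 532] h 0.0929 rect [array([ 696. , -216.5]), array([71. , 47.2]), np.float64(87.3)] mean [ 0.6928 -0.2187  0.1052]
[548, 140, 61, 27, 1196] h 0.0517 rect [array([ 680.5, -613.6]), array([111.9,  74.1]), np.float64(88.1)] mean [ 0.6923 -0.6127  0.0505]
[322, 162, 28, 36, 832] h 0.1137 rect [array([620.3, 147.4]), array([69.2, 79.4]), np.float64(86.9)] mean [0.6207 0.1469 0.1112]
[395, 162, 30, 37, 937] h 0.1131 rect [array([608. , -71.7]), array([69.8, 78.4]), np.float64(86.6)] mean [ 0.6072 -0.0714  0.1109]
[462, 176, 46, 51, 1845] h 0.0458 rect [array([ 542.8, -297.1]), array([138.5, 110.6]), np.float64(2.8)] mean [ 0.5417 -0.2975  0.0434]
[0, 182, 102, 218, 14828] h 0.3457 rect [array([340.1, 927.9]), array([454.3,   8.6]), np.float64(0.0)] mean [0.4083 0.9283 0.3621]
[236
[... 613 characters left out ...]
6.6)] mean [0.4276 0.0974 0.1172]
[335, 235, 305, 165, 26561] h 0.6818 rect [array([ 209.1, -158. ]), array([234.3,  70.4]), np.float64(11.6)] mean [ 0.2133 -0.1569  0.6817]
[434, 238, 36, 41, 775] h 0.0244 rect [array([ 378.3, -185.6]), array([104. ,  62.1]), np.float64(24.8)] mean [ 0.3788 -0.1856  0.0218]
[125, 246, 36, 51, 1385] h 0.0213 rect [array([378.4, 733.6]), array([131.6,  86.4]), np.float64(6.3)] mean [0.377  0.7342 0.019 ]
[301, 249, 17, 31, 298] h 0.0226 rect [array([376.9, 236.1]), array([29.4, 81.6]), np.float64(73.4)] mean [0.3775 0.2356 0.0201]
[220, 289, 44, 27, 526] h 0.0475 rect [array([269.6, 431.8]), array([110.6,  26.8]), np.float64(67.3)] mean [0.2638 0.4163 0.0457]
```

View pics/c0.png

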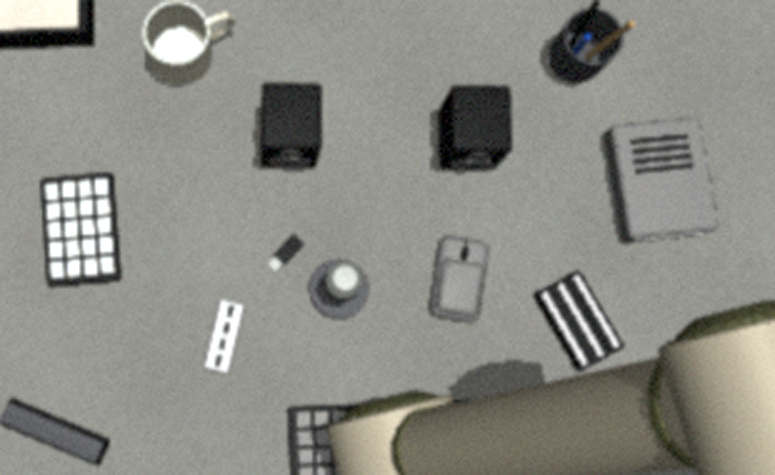

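The crop confirms the picks: the hub with sockets, the striped drive, the mouse with its wheel pointing away, the mic and the white-keyed pad. I'll cross-check the positions with the scene camera.

```bash
cat > meas.py <<'E'
from h import *
def meas(name,c,r,zlo,zhi,n,d):
    P=pts(n,d); m=(d>0)&(np.hypot(P[...,0]-c[0],P[...,1]-c[1])<r)&(P[...,2]>zlo)&(P[...,2]<zhi)
    if m.sum()<10: print(name,n,'few'); return
    k,l,s,_=cv2.connectedComponentsWithStats(m.astype(np.uint8)); i=1+s[1:,4].argmax(); Q=P[l==i]
    (cx,cy),(w,h),a=cv2.minAreaRect((Q[:,:2]*1000).astype(np.float32))
    if h>w: w,h,a=h,w,a+90
    a=(a+90)%180-90
    print(f'{name:6} {n:5} c=({cx:.1f},{cy:.1f}) {w:.1f}x{h:.1f} yaw {a:.1f} zmed {np.median(Q[:,2])*1000:.1f} n{len(Q)}')
E
python3 - <<'E'
from meas import *
T=dict(drive=((.378,-.186),.08,.013,.035),hub=((.377,.236),.07,.012,.03),mouse=((.425,-.046),.075,.006,.03),hump=((.425,-.046),.075,.028,.045),
 head=((.4275,.097),.05,.07,.102),foot=((.4275,.097),.05,.006,.02),pc=((.543,-.297),.11,.035,.055),spL=((.62,.147),.08,.10,.13),spR=((.608,-.072),.08,.10,.13),pad=((.514,.406),.1,.011,.03))
for n in('top','scene'):
    d=np.load(f'pics/{n}0.npz')['d']
    for k,v in T.items(): meas(k,*v,n,d)
E
```

```text
drive  top   c=(378.0,-186.5) 105.5x63.7 yaw 25.7 zmed 20.3 n739
hub    top   c=(377.4,236.2) 83.2x29.8 yaw -16.4 zmed 18.5 n280
mouse  top   c=(434.2,-48.0) 106.3x66.0 yaw -19.0 zmed 22.5 n344
hump   top   c=(423.4,-45.6) 66.7x48.9 yaw -13.3 zmed 33.7 n323
head   top   c=(414.2,104.0) 34.0x9.7 yaw 62.3 zmed 86.2 n26
foot   top   c=(427.9,97.7) 70.9x67.7 yaw 49.3 zmed 12.0 n242
pc     top   c=(542.5,-298.5) 141.8x112.3 yaw 3.6 zmed 41.9 n1635
spL    top   c=(620.7,147.3) 81.5x69.6 yaw -3.0 zmed 110.0 n656
spR    top   c=(608.4,-72.8) 81.6x71.8 yaw -3.4 zmed 109.7 n666
pad    top   c=(514.2,406.1) 134.2x89.1 yaw 2.9 zmed 16.8 n1064
drive  scene c=(380.2,-189.6) 106.2x63.2 yaw 25.8 zmed 19.8 n730
hub    scene c=(378.8,232.4) 84.5x29.6 yaw -15.0 zmed 17.8 n169
mouse  scene c=(436.4,-51.2) 97.5x60.1 yaw -13.5 zmed 22.3 n356
hump   scene c=(423.6,-48.3) 63.8x47.6 yaw -14.4 zmed 33.3 n285
head   scene c=(437.7,87.3) 41.6x24.1 yaw 51.8 zmed 85.8 n110
foot   scene c=(430.0,93.2) 71.3x68.6 yaw 48.3 zmed 11.7 n291
pc     scene c=(544.1,-301.6) 141.1x109.9 yaw 3.3 zmed 41.9 n2505
spL    scene c=(621.2,144.1) 81.0x71.8 yaw -3.7 zmed 109.6 n594
spR    scene c=(609.7,-75.1) 80.0x69.8 yaw -3.2 zmed 109.6 n785
pad    scene c=(516.4,402.0) 131.4x89.6 yaw 3.6 zmed 16.3 n606
```

```bash
python3 -m pendant '[[[45,60,0],0.007,1],[[45,60,0],0.008,1],[[30,60,-10],0,1],[[20,60,-30],0,1],[[14,60,-50],0,1],[[0,15,-40],0,1],[[0,0,0],0,1]]' 60
```

```text
time_s: 0.98
position: [0.3566, -0.2245, 0.1129]
tool_rot: [[0.907, 0.421, -0.001], [0.421, -0.907, 0.003], [0.001, -0.003, -1.0]]
ft_force: [0.2, -0.1, 0.3]
grip_width: 0.0857
```

The two cameras differ by a constant (1.5, −3.3) mm or so, so I average them. Drive is at (379,−188), yaw 25.7.

```bash
python3 -m pendant '[[[12,18,-20],0.014,1],[[10,18,-20],0,1],[[0,0,-20],0,1],[[0,0,0],0,1],[[0,0,0],0,1]]' 60; python3 - <<'E'
from h import *
im,d=shot('scene'); u,v=proj('scene',[[.379,-.188,.02]])[0].astype(int)
c=im[max(v-75,0):v+75,max(u-100,0):u+100,::-1]; cv2.imwrite('pics/g1.png',cv2.convertScaleAbs(cv2.resize(c,None,fx=3,fy=3),alpha=1.5))
E
```

```text
time_s: 1.6
position: [0.3832, -0.195, 0.058]
tool_rot: [[0.903, 0.43, 0.008], [0.43, -0.903, -0.006], [0.005, 0.009, -1.0]]
ft_force: [-0.6, 0.1, 0.8]
grip_width: 0.0853
```

View pics/g1.png

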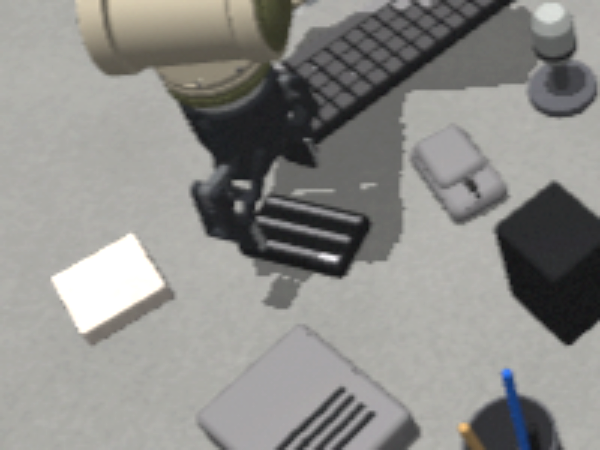

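The gripper is above the drive, roughly astride it at crop (300,230), and needs a shift of about (−4,+7). The white block at crop (110,290) is clear.

```bash
python3 -m pendant '[[[-4,7,0],0.005,1],[[0,0,0],0,1],[[0,0,0],0,1]]' 60
```

```text
time_s: 2.02
position: [0.3792, -0.1883, 0.0594]
tool_rot: [[0.901, 0.435, 0.01], [0.435, -0.901, -0.008], [0.006, 0.011, -1.0]]
ft_force: [-0.1, 0.4, -0.6]
grip_width: 0.0851
```

```bash
python3 -m pendant '[[[0,0,-25],0,1],[[0,0,-20],0,1],[[0,0,-14],0,1],[[0,0,0],0,1],[[0,0,0],0,1]]' 60
```

```text
time_s: 2.65
position: [0.38, -0.189, -0.0001]
tool_rot: [[0.9, 0.435, 0.012], [0.435, -0.9, -0.01], [0.007, 0.014, -1.0]]
ft_force: [0.5, -0.7, -0.5]
grip_width: 0.0854
```

```bash
python3 -m pendant '[[[0,0,-4],0,1],[[0,0,0],0,-1],[[0,0,0],0,-1],[[0,0,0],0,-1],[[0,0,0],0,-1],[[0,0,0],0,-1],[[0,0,0],0,-1]]' 60
```

```text
time_s: 3.52
position: [0.3804, -0.1893, -0.0029]
tool_rot: [[0.9, 0.435, 0.014], [0.435, -0.9, -0.011], [0.007, 0.016, -1.0]]
ft_force: [0.5, 0.5, -0.8]
grip_width: 0.0609
```

```bash
python3 -m pendant '[[[0,0,40],0,-1],[[0,0,50],0,-1],[[40,-28,0],-0.1,-1],[[40,-28,0],-0.1,-1],[[40,-28,0],-0.1,-1],[[35,-25,0],-0.09,-1],[[0,0,0],0,-1],[[0,0,0],0,-1]]' 60
```

```text
time_s: 4.53
position: [0.5381, -0.2998, 0.0897]
tool_rot: [[0.999, 0.047, 0.007], [0.047, -0.999, -0.013], [0.006, 0.013, -1.0]]
ft_force: [0.4, 0.2, -1.9]
grip_width: 0.0606
```

```bash
python3 -m pendant '[[[5,0,-20],0.012,-1],[[0,0,-17],0,-1],[[0,0,0],0,-1],[[0,0,0],0,-1]]' 60; python3 - <<'E'
from meas import *
for n in('top','scene'):
    im,d=shot(n,f'pics/{n}1.png')
    P=pts(n,d); m=(d>0)&(np.abs(P[...,0]-.543)<.09)&(np.abs(P[...,1]+.3)<.07)&(P[...,2]>.045)&(P[...,2]<.085)
    Q=P[m]; print(n,len(Q),'x',Q[:,0].min(),Q[:,0].max(),'y',Q[:,1].min(),Q[:,1].max(),np.percentile(Q[:,2],[5,50,95]))
    meas('drv',(.543,-.3),.08,.055,.085,n,d); meas('pc',(.543,-.3),.11,.03,.052,n,d)
a=cv2.imread('pics/scene1.png')[240:380,90:270]; b=cv2.imread('pics/top1.png')[150:260,420:560]
b=cv2.resize(b,(400,314)); a=cv2.resize(a,(400,311))[:311]
cv2.imwrite('pics/v1.png',cv2.convertScaleAbs(np.hstack([a,b[:311]]),alpha=1.6))
E
```

```text
time_s: 5.03
position: [0.5413, -0.2976, 0.0494]
tool_rot: [[0.998, 0.063, 0.004], [0.063, -0.998, -0.01], [0.004, 0.011, -1.0]]
ft_force: [0.3, -0.4, -2.0]
grip_width: 0.0606
top 115 x 0.5083507247497314 0.6080401988728891 y -0.3030513967078726 -0.2423160276141562 [0.04528529 0.06869673 0.07655548]
drv    top   c=(580.8,-271.5) 35.1x22.0 yaw -35.0 zmed 72.5 n70
pc     top   c=(572.7,-261.5) 113.3x62.7 yaw -22.6 zmed 41.2 n281
scene 943 x 0.49399051702696284 0.6037143767254916 y -0.34695079385851463 -0.25049920533962783 [0.05913487 0.07192895 0.07526746]
drv    scene c=(554.6,-297.2) 87.0x78.9 yaw -85.0 zmed 72.0 n915
pc     scene c=(547.3,-301.3) 135.8x110.1 yaw 3.4 zmed 41.5 n1115
```

View pics/v1.png

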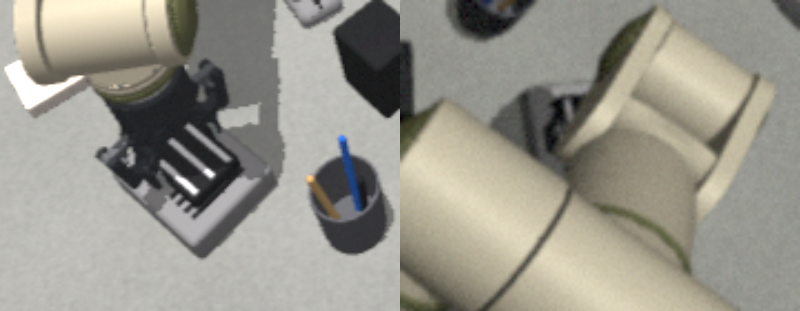

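```bash
python3 -m pendant '[[[2,-2.5,0],-0.004,-1],[[0,0,-8],0,-1],[[0,0,0],0,-1],[[0,0,0],0,-1]]' 60
```

```text
time_s: 5.62
position: [0.5438, -0.3007, 0.0419]
tool_rot: [[0.998, 0.058, 0.006], [0.058, -0.998, -0.012], [0.005, 0.012, -1.0]]
ft_force: [-0.5, -0.1, -1.3]
grip_width: 0.0609
```

Nearly at contact height. I'll lower 2 mm, then release and retract up and back towards the hub.

```bash
python3 -m pendant '[[[0,0.5,-2],0,-1],[[0,0,-1],0,-1],[[0,0,0],0,-1]]' 60;  python3 -m pendant '[[[0,0,0],0,1],[[0,0,0],0,1],[[0,0,0],0,1],[[0,0,0],0,1],[[0,0,40],0,1],[[0,0,60],0,1],[[-40,45,20],0,1],[[-40,60,0],0,1],[[-20,60,0],0,1],[[-10,60,0],0,1],[[-10,60,0],0,1],[[-10,60,0],0,1]]'; python3 - <<'E'
from meas import *
for n in('top','scene'):
    im,d=shot(n,f'pics/{n}2.png')
    meas('drv',(.543,-.3),.08,.053,.085,n,d); meas('pc',(.543,-.3),.11,.03,.050,n,d)
E
```

```text
time_s: 6.0
position: [0.5438, -0.3001, 0.0393]
tool_rot: [[0.998, 0.058, 0.006], [0.058, -0.998, -0.012], [0.006, 0.012, -1.0]]
ft_force: [-0.6, -0.7, -2.0]
grip_width: 0.0606
time_s: 7.5
position: [0.4151, 0.042, 0.1627]
tool_rot: [[0.999, 0.051, 0.013], [0.051, -0.999, -0.015], [0.012, 0.016, -1.0]]
ft_force: [0.0, 0.1, -0.1]
grip_width: 0.0851
drv    top   c=(542.5,-299.2) 105.4x65.7 yaw 4.6 zmed 61.9 n741
pc     top   c=(542.8,-299.4) 142.3x114.1 yaw 3.9 zmed 41.4 n943
drv    scene c=(544.0,-300.6) 107.4x62.3 yaw 3.2 zmed 61.9 n1116
pc     scene c=(544.6,-301.4) 142.0x110.5 yaw 3.2 zmed 41.6 n1423
```

The drive sits centred on the PC to within 1 mm in both views. Next is the hub, at (378,234), yaw −15.8.

```bash
python3 -m pendant '[[[-10,50,0],-0.09,1],[[-10,50,0],-0.09,1],[[-9,50,0],-0.09,1],[[-8,42,-30],-0.056,0.2],[[0,0,-40],0,0.2],[[0,0,-40],0,0.2],[[0,0,0],0,0.2],[[0,0,0],0,0.2]]' 50
```

```text
time_s: 8.6
position: [0.38, 0.2413, 0.0529]
tool_rot: [[0.961, -0.277, 0.017], [-0.277, -0.961, -0.016], [0.021, 0.011, -1.0]]
ft_force: [0.2, 0.3, -0.3]
grip_width: 0.0511
```

```bash
python3 -m pendant '[[[-2,-7,0],0.005,0.2],[[0,0,-20],0,0.2],[[0,0,-20],0,0.2],[[0,0,-8],0,0.2],[[0,0,0],0,0.2],[[0,0,0],0,0.2]]'
```

```text
time_s: 9.35
position: [0.3818, 0.233, 0.0103]
tool_rot: [[0.961, -0.273, 0.029], [-0.273, -0.962, -0.013], [0.032, 0.004, -0.999]]
ft_force: [-0.0, -0.2, -1.0]
grip_width: 0.0511
```

```bash
python3 -m pendant '[[[-4,1,-9],0,0.2],[[0,0,0],0,-1],[[0,0,0],0,-1],[[0,0,0],0,-1],[[0,0,0],0,-1],[[0,0,0],0,-1]]'
```

```text
time_s: 10.1
position: [0.378, 0.2343, 0.0019]
tool_rot: [[0.962, -0.273, 0.032], [-0.272, -0.962, -0.012], [0.034, 0.003, -0.999]]
ft_force: [1.2, 1.0, 0.5]
grip_width: 0.0288
```

```bash
python3 -m pendant '[[[0,0,50],0,-1],[[0,0,60],0,-1],[[0,0,60],0,-1],[[8,-55,0],0.05,-1],[[10,-55,0],0.05,-1],[[14,-55,0],0.05,-1],[[16,-55,0],0.05,-1],[[18,-55,0],0.05,-1],[[20,-55,0],0.05,-1],[[20,-55,0],0.035,-1],[[20,-55,0],0,-1],[[0,0,0],0,-1]]'; python3 -m pendant '[[[20,-50,0],0,-1],[[19,-34,0],0,-1],[[0,0,-30],0,-1],[[0,0,0],0,-1],[[0,0,0],0,-1]]'
```

```text
time_s: 11.6
position: [0.5037, -0.2204, 0.1767]
tool_rot: [[0.997, 0.074, 0.036], [0.074, -0.997, -0.002], [0.036, 0.004, -0.999]]
ft_force: [-0.7, 0.7, -0.2]
grip_width: 0.0286
time_s: 12.22
position: [0.5429, -0.3037, 0.1461]
tool_rot: [[0.997, 0.075, 0.034], [0.075, -0.997, 0.001], [0.034, 0.001, -0.999]]
ft_force: [0.1, 0.6, 0.0]
grip_width: 0.0287
```

```bash
python3 -m pendant '[[[0,3.5,0],-0.016,-1],[[0,0,-30],0,-1],[[0,0,-30],0,-1],[[0,0,-10],0,-1],[[0,0,0],0,-1],[[0,0,0],0,-1]]'
```

```text
time_s: 12.98
position: [0.5451, -0.2988, 0.0819]
tool_rot: [[0.997, 0.059, 0.042], [0.059, -0.998, -0.006], [0.042, 0.009, -0.999]]
ft_force: [-0.3, -0.1, -0.7]
grip_width: 0.0288
```

```bash
python3 -m pendant '[[[-2,-1,-12],0,-1],[[0,0,-3],0,-1],[[0,0,0],0,-1],[[0,0,0],0,-1]]'
```

```text
time_s: 13.48
position: [0.5434, -0.3004, 0.0674]
tool_rot: [[0.997, 0.059, 0.044], [0.059, -0.998, -0.008], [0.044, 0.01, -0.999]]
ft_force: [0.3, 0.2, -0.5]
grip_width: 0.0286
```

```bash
python3 -m pendant '[[[0,0,-2.5],0,-1],[[0,0,-0.5],0,-1],[[0,0,0],0,-1]]'; python3 -m pendant '[[[0,0,0],0,0.4],[[0,0,0],0,0.4],[[0,0,0],0,0.4],[[0,0,40],0,0.4],[[0,0,60],0,0.6],[[-10,40,30],0,1],[[-20,60,0],-0.03,1],[[-20,60,0],-0.03,1],[[-15,60,0],0,1],[[-15,60,0],0,1],[[-15,60,0],0,1],[[-10,50,0],0,1]]';  python3 - <<'E'
from meas import *
for n in('top','scene'):
    im,d=shot(n,f'pics/{n}3.png')
    meas('hub',(.543,-.3),.07,.073,.095,n,d);meas('drv',(.543,-.3),.08,.053,.07,n,d); meas('pc',(.543,-.3),.11,.03,.050,n,d)
E
```

```text
time_s: 13.85
position: [0.5435, -0.3005, 0.0644]
tool_rot: [[0.997, 0.059, 0.044], [0.059, -0.998, -0.008], [0.044, 0.011, -0.999]]
ft_force: [0.2, -0.1, -0.4]
grip_width: 0.0291
time_s: 15.35
position: [0.4349, 0.0937, 0.1992]
tool_rot: [[0.999, -0.01, 0.05], [-0.01, -1.0, -0.012], [0.05, 0.011, -0.999]]
ft_force: [1.4, -0.1, 0.1]
grip_width: 0.0853
hub    top   c=(542.8,-298.4) 83.5x31.7 yaw 2.6 zmed 80.2 n302
drv    top   c=(542.5,-298.5) 105.6x64.0 yaw 3.0 zmed 61.6 n434
pc     top   c=(542.7,-299.3) 141.7x113.3 yaw 3.3 zmed 41.6 n943
hub    scene c=(543.8,-301.1) 86.0x30.7 yaw 3.4 zmed 79.9 n445
drv    scene c=(543.5,-300.5) 105.9x62.6 yaw 3.6 zmed 61.8 n666
pc     scene c=(544.5,-301.4) 141.7x110.4 yaw 3.4 zmed 41.5 n1419
```

The stack is centred and level. Now the mic, at (429,95).

```bash
python3 -m pendant '[[[-5,2,-20],0,1],[[0,0,-30],0,1],[[0,0,-30],0,1],[[-2,0,-30],0,1],[[0,0,0],0,1],[[0,0,0],0,1]]'
```

```text
time_s: 16.2
position: [0.4294, 0.0956, 0.0886]
tool_rot: [[0.998, -0.005, 0.056], [-0.004, -1.0, -0.012], [0.056, 0.012, -0.998]]
ft_force: [-0.2, -0.4, 0.0]
grip_width: 0.0853
```

```bash
python3 -m pendant '[[[0,0,-26],0,1],[[0,0,0],0,1],[[0,0,0],0,-1],[[0,0,0],0,-1],[[0,0,0],0,-1],[[0,0,0],0,-1],[[0,0,0],0,-1]]' 40
```

```text
time_s: 17.08
position: [0.4325, 0.0952, 0.0676]
tool_rot: [[0.998, -0.005, 0.065], [-0.004, -1.0, -0.012], [0.065, 0.012, -0.998]]
ft_force: [0.3, -0.4, -2.4]
grip_width: 0.0409
```

```bash
python3 -m pendant '[[[0,0,40],0,-1],[[30,-30,0],0,-1],[[30,-30,0],0,-1],[[40,0,0],0,-1],[[30,0,0],0,-1],[[30,0,0],0,-1],[[20,0,0],0,-1],[[0,0,0],0,-1],[[0,0,0],0,-1]]' 40
```

```text
time_s: 18.2
position: [0.6142, 0.0329, 0.1051]
tool_rot: [[0.999, -0.005, 0.055], [-0.004, -1.0, -0.012], [0.055, 0.012, -0.998]]
ft_force: [-0.7, 0.4, -3.4]
grip_width: 0.0408
```

```bash
python3 -m pendant '[[[3,3,-15],0,-1],[[0,0,-12],0,-1],[[0,0,0],0,-1],[[0,0,0],0,-1]]' 40;python3 - <<'E'
from meas import *
for n in('top','scene'):
    im,d=shot(n,f'pics/{n}4.png')
    meas('foot',(.615,.036),.055,.008,.045,n,d); 
    meas('spL',(.62,.147),.08,.10,.13,n,d); meas('spR',(.608,-.072),.08,.10,.13,n,d)
a=cv2.imread('pics/scene4.png')[120:300,200:400]; cv2.imwrite('pics/v4.png',cv2.convertScaleAbs(cv2.resize(a,None,fx=3,fy=3),alpha=1.6))
E
```

```text
time_s: 18.7
position: [0.6154, 0.0364, 0.0757]
tool_rot: [[0.999, -0.005, 0.052], [-0.004, -1.0, -0.012], [0.052, 0.012, -0.999]]
ft_force: [1.3, -0.1, -4.0]
grip_width: 0.0412
foot top few
spL    top   c=(620.6,147.0) 82.3x69.5 yaw -3.8 zmed 110.0 n653
spR    top   c=(607.6,-87.7) 81.7x39.8 yaw -4.6 zmed 110.1 n363
foot   scene c=(614.9,31.7) 71.0x63.1 yaw 49.1 zmed 19.8 n399
spL    scene c=(622.8,144.0) 79.5x70.6 yaw -2.7 zmed 109.5 n544
spR    scene c=(608.7,-75.4) 80.6x70.0 yaw -3.3 zmed 109.6 n788
```

View pics/v4.png

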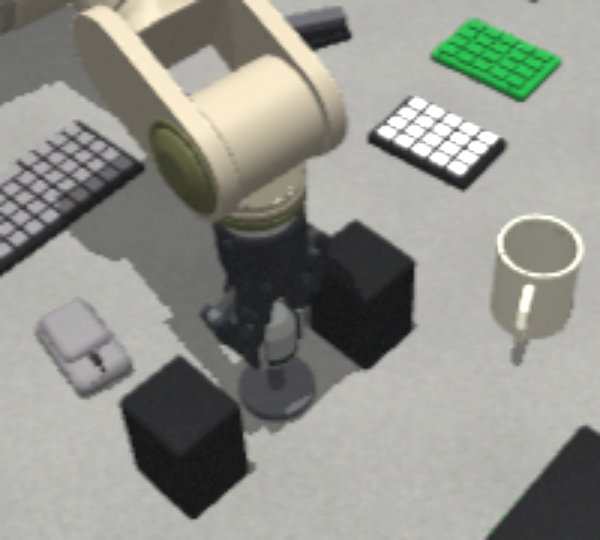

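```bash
python3 -m pendant '[[[2,1,-3],0,-1],[[0,0,-4],0,-1],[[0,0,-1],0,-1],[[0,0,0],0,-1],[[0,0,0],0,-1]]' 40
```

```text
time_s: 19.42
position: [0.618, 0.0373, 0.068]
tool_rot: [[0.999, -0.005, 0.054], [-0.004, -1.0, -0.012], [0.054, 0.012, -0.998]]
ft_force: [0.6, -1.0, -3.9]
grip_width: 0.0408
```

```bash
python3 -m pendant '[[[0,-0.5,-0.8],0,-1],[[0,0,0],0,0.3],[[0,0,0],0,0.3],[[0,0,0],0,0.3],[[0,0,0],0,0.3]]' 40;  python3 -m pendant '[[[0,0,50],0,0.3],[[0,0,50],0,0.3],[[-50,0,20],0,0.5],[[-60,-20,0],-0.05,1],[[-50,-30,0],-0.1,1],[[-20,-35,0],-0.08,1],[[0,0,0],0,1]]' ; python3 - <<'E'
from meas import *
for n in('top','scene'):
    im,d=shot(n,f'pics/{n}5.png')
    meas('foot',(.615,.036),.055,.006,.02,n,d); meas('mictop',(.615,.036),.055,.106,.13,n,d)
    meas('spL',(.62,.147),.08,.10,.13,n,d); meas('spR',(.608,-.072),.08,.10,.13,n,d)
    meas('mouse',(.435,-.05),.075,.006,.03,n,d); meas('hump',(.425,-.046),.075,.028,.045,n,d)
E
```

```text
time_s: 20.05
position: [0.6189, 0.0368, 0.0687]
tool_rot: [[0.998, -0.005, 0.057], [-0.004, -1.0, -0.012], [0.057, 0.012, -0.998]]
ft_force: [-0.7, -0.1, 0.0]
grip_width: 0.0552
time_s: 20.92
position: [0.4335, -0.0499, 0.1921]
tool_rot: [[0.969, -0.239, 0.055], [-0.238, -0.971, -0.027], [0.06, 0.013, -0.998]]
ft_force: [0.2, -0.3, -0.0]
grip_width: 0.0854
foot   top   c=(608.9,39.7) 72.8x63.4 yaw 63.1 zmed 12.1 n253
mictop top   c=(611.7,39.0) 37.9x37.5 yaw -64.7 zmed 116.1 n144
spL    top   c=(620.5,147.3) 81.7x69.6 yaw -2.9 zmed 110.2 n654
spR    top   c=(608.5,-72.3) 81.6x71.1 yaw -3.8 zmed 109.8 n671
mouse  top   c=(427.6,-21.5) 70.3x10.8 yaw -12.6 zmed 20.0 n66
hump   top   c=(434.5,-24.2) 43.4x5.8 yaw -19.0 zmed 31.9 n24
foot   scene c=(616.5,33.3) 70.8x65.6 yaw 46.1 zmed 11.8 n365
mictop scene c=(616.6,33.0) 34.8x34.6 yaw -77.0 zmed 116.3 n146
spL    scene c=(621.4,144.2) 80.2x70.9 yaw -2.3 zmed 109.5 n594
spR    scene c=(609.0,-75.1) 81.3x70.1 yaw -2.8 zmed 109.5 n789
mouse  scene c=(436.8,-51.6) 98.5x59.3 yaw -12.3 zmed 22.2 n354
hump   scene c=(422.5,-48.8) 63.9x48.4 yaw -10.1 zmed 33.5 n279
```

The mic is midway between the speakers, average error under 1 mm. Now the mouse, at (435,−50), yaw −13.5.

```bash
python3 -m pendant '[[[0,0,-40],0,1],[[0,0,-50],0,1],[[-1,0,-50],0,1],[[0,0,-25],0,1],[[0,0,0],0,1],[[0,0,0],0,1]]' 40
```

```text
time_s: 21.78
position: [0.4385, -0.045, 0.0232]
tool_rot: [[0.972, -0.226, 0.062], [-0.224, -0.974, -0.027], [0.066, 0.013, -0.998]]
ft_force: [0.6, 0.8, -0.2]
grip_width: 0.0852
```

```bash
python3 -m pendant '[[[-4,-5,0],-0.007,1],[[0,0,0],0,1],[[0,0,-12],0,1],[[0,0,-12],0,1],[[0,0,0],0,1],[[0,0,0],0,1]]' 40
```

```text
time_s: 22.52
position: [0.4357, -0.0508, 0.0001]
tool_rot: [[0.97, -0.233, 0.067], [-0.231, -0.972, -0.03], [0.072, 0.013, -0.997]]
ft_force: [0.3, 0.2, -0.7]
grip_width: 0.0853
```

```bash
python3 -m pendant '[[[0,0.5,-3],0,1],[[0,0,0],0,-1],[[0,0,0],0,-1],[[0,0,0],0,-1],[[0,0,0],0,-1],[[0,0,0],0,-1]]' 40; python3 -m pendant '[[[0,0,20],0,-1],[[0,0,30],0,-1],[[0,0,30],0,-1],[[0,0,0],0,-1]]'
```

```text
time_s: 23.28
position: [0.4359, -0.0504, -0.0022]
tool_rot: [[0.97, -0.232, 0.068], [-0.231, -0.973, -0.03], [0.073, 0.014, -0.997]]
ft_force: [0.7, 0.2, -0.3]
grip_width: 0.0596
time_s: 23.78
position: [0.4354, -0.0501, 0.0794]
tool_rot: [[0.97, -0.233, 0.066], [-0.231, -0.973, -0.03], [0.071, 0.014, -0.997]]
ft_force: [-0.6, -0.5, -1.0]
grip_width: 0.0594
```

```bash
python3 -m pendant '[[[5,50,0],0.05,-1],[[5,50,0],0.05,-1],[[10,50,0],0.05,-1],[[15,50,0],0.05,-1],[[20,50,0],0.05,-1],[[20,45,0],0.04,-1],[[12,40,0],0,-1],[[0,0,0],0,-1],[[0,0,0],0,-1]]'
```

```text
time_s: 24.9
position: [0.5201, 0.2944, 0.0679]
tool_rot: [[0.996, 0.062, 0.059], [0.063, -0.998, -0.013], [0.058, 0.016, -0.998]]
ft_force: [0.3, -0.6, -0.6]
grip_width: 0.0588
```

```bash
python3 -m pendant '[[[2,-5.5,0],-0.004,-1],[[0,0,-25],0,-1],[[0,0,-20],0,-1],[[0,0,-8],0,-1],[[0,0,0],0,-1],[[0,0,0],0,-1]]'
```

```text
time_s: 25.65
position: [0.5229, 0.2832, 0.0143]
tool_rot: [[0.997, 0.051, 0.059], [0.052, -0.999, -0.014], [0.058, 0.017, -0.998]]
ft_force: [-0.1, 0.6, 0.1]
grip_width: 0.0595
```

```bash
python3 -m pendant '[[[0,5.5,0],0.007,-1],[[0,0,-8],0,-1],[[0,0,-3],0,-1],[[0,0,0],0,-1],[[0,0,0],0,-1]]'; python3 - <<'E'
from meas import *
for n in('top','scene'):
    im,d=shot(n,f'pics/{n}6.png')
    meas('mouse',(.522,.29),.075,.008,.03,n,d); meas('hump',(.511,.289),.06,.030,.05,n,d); meas('pad',(.514,.406),.1,.011,.03,n,d)
E
```

```text
time_s: 26.28
position: [0.5233, 0.2894, 0.0037]
tool_rot: [[0.996, 0.059, 0.061], [0.06, -0.998, -0.013], [0.06, 0.016, -0.998]]
ft_force: [0.6, -0.1, -0.7]
grip_width: 0.0594
mouse top few
hump top few
pad    top   c=(514.1,410.5) 133.3x81.1 yaw 4.2 zmed 16.7 n825
mouse  scene c=(533.9,273.0) 106.5x61.2 yaw 40.4 zmed 25.5 n193
hump   scene c=(537.1,289.9) 86.5x50.7 yaw -80.6 zmed 37.7 n183
pad    scene c=(525.8,403.2) 115.6x88.5 yaw 2.9 zmed 16.3 n437
```

```bash
python3 -m pendant '[[[-0.5,-0.5,-3],0,-1],[[0,0,-2.5],0,-1],[[0,0,0],0,-1],[[0,0,0],0,-1]]';  python3 -m pendant '[[[0,0,0],0,0.8],[[0,0,0],0,0.8],[[0,0,0],0,0.8],[[0,0,30],0,0.8],[[0,0,50],0,0.8],[[-30,-20,60],0,0.8],[[-50,-60,30],0,0.8],[[-50,-60,0],0,0.8],[[-20,-60,0],0,0.8],[[0,-60,0],0,0.8],[[0,0,0],0,0.8]]'; python3 - <<'E'
from meas import *
for n in('top','scene'):
    im,d=shot(n,f'pics/{n}7.png')
    meas('mouse',(.522,.29),.075,.007,.03,n,d); meas('hump',(.511,.289),.06,.028,.05,n,d); meas('pad',(.514,.406),.1,.011,.03,n,d)
    meas('padall',(.514,.406),.1,.006,.03,n,d); meas('mall',(.522,.29),.075,.007,.05,n,d)
E
```

```text
time_s: 26.88
position: [0.5229, 0.2889, -0.0017]
tool_rot: [[0.996, 0.059, 0.062], [0.06, -0.998, -0.013], [0.061, 0.016, -0.998]]
ft_force: [-0.1, 0.3, -0.2]
grip_width: 0.059
time_s: 28.25
position: [0.3948, 0.0532, 0.1583]
tool_rot: [[0.996, 0.059, 0.068], [0.06, -0.998, -0.014], [0.067, 0.018, -0.998]]
ft_force: [-1.1, 0.6, -0.4]
grip_width: 0.0773
mouse  top   c=(520.9,290.3) 101.7x61.0 yaw 3.6 zmed 22.7 n337
hump   top   c=(507.8,288.7) 65.7x54.7 yaw -3.8 zmed 34.2 n305
pad    top   c=(514.4,405.8) 135.0x89.5 yaw 3.1 zmed 16.5 n1081
padall top   c=(516.6,405.2) 143.7x95.5 yaw 2.0 zmed 15.7 n1293
mall   top   c=(520.9,290.3) 101.7x61.0 yaw 3.6 zmed 28.1 n637
mouse  scene c=(523.3,285.3) 99.4x59.6 yaw 5.0 zmed 21.9 n285
hump   scene c=(510.3,285.9) 61.0x48.8 yaw 6.4 zmed 32.9 n205
pad    scene c=(516.1,399.4) 133.1x91.0 yaw 3.6 zmed 16.3 n618
padall scene c=(515.4,402.1) 136.4x94.5 yaw 5.1 zmed 15.4 n743
mall   scene c=(523.3,285.3) 99.4x59.6 yaw 5.0 zmed 25.9 n475
```

View pics/top7.png

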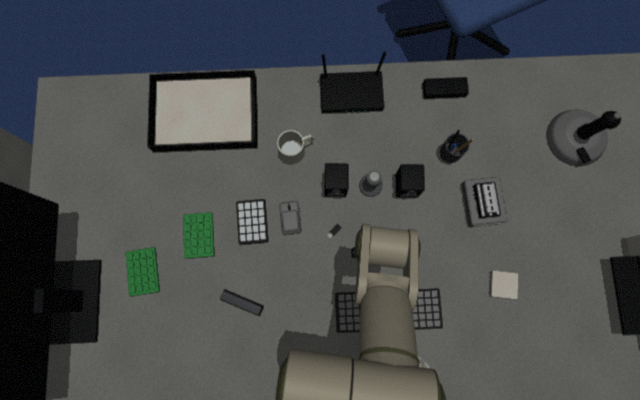

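The top view shows the stack on the PC (487,200), the mic between the speakers (372,183) and the mouse beside the pad (290,217). The mug, pen pot and USB stick haven't moved. The measured pad-to-mouse offset is (6.5,−115.5) mm in the top view, against a target of (6.5,−114.8). Handing in.

```bash
python3 -c "
from rig import ticket; print(ticket.close_job())"
```

```text
the job is handed in; nothing more can be done
None
```

The job is done and handed in at about 28 s. I laid the drive on the mini computer and then the hub on the drive, stood the microphone between the speakers, and put the mouse to the right of the number pad, nose away from the robot.

What the last checks showed:
- **Drive and hub:** both lie within about 1 mm of the PC's centre and within about 1° of its lengthwise line, in both views. The measured heights fit a flat stack.
- **Microphone:** the two cameras disagreed by about 3–4 mm, which is more than the stated 2 mm calibration. The top view put it about 3 mm too near the robot and 1.5 mm to the left. The scene view put it about 1 mm too far and 1 mm to the right. Averaged, it is within 1 mm of midway.
- **Mouse:** it is level with the pad's middle to about 1 mm. The gap is 40 to 41 mm in the top view and 39 to 42 mm in the scene view, where the pad's own edge was less certain. It is parallel to the pad to within about 1.5°.
- **Bystanders:** the mug, pen pot and USB stick are where they were, judged by eye in the last top picture. The gripper is clear of everything.
- **Tool tilt:** the tool drifted to about 4° off vertical over the run. It caused no visible trouble.

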